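# Bolt the carving board to its bed plate

### The job

Lock the carving board: press the long spring catch plate down with one fingertip and keep it pressed while the other finger pushes the bolt's upright lug, sliding the bolt fully home into the keeper on the board's edge. Then let the catch spring back up so that it locks the bolt, and withdraw. It is all pressing and pushing, nothing needs gripping; leave the tools and other things lying around where they are.

Things in the scene. Friction and masses are not known exactly. Their poses are not given: they have to be found in the camera images.
- lock: The whole lock, fixed to the bench: steel bed plate 170 x 215 mm, 6 mm thick, with bolt, catch and, towards +y, the carving board (42 mm high). Origin on the bench below the bolt's centre line; z up. The bolt slides home along this body's +y; the catch plate lies 52 mm to its -x side. Two guide staples span the bolt at y -52 and +62 mm, top 38 mm high; keeper at y 95 to 119 mm, top 44 mm.
- bolt: The bolt with its upright steel lug, the part to push. Lug 16 mm wide (x), 10 mm thick (y), 40 mm tall. Origin at the centre of the lug's foot, on the bolt bar, 34 mm above the bench; lug's top is 74 mm above the bench. Axes parallel to lock. Push the lug's -y face towards +y. Nothing behind it is higher than 38 mm.
- catch: The spring catch: a long aluminium press plate, 28 mm (x) by 120 mm (y, along the bolt's travel), 6 mm thick. Origin at the centre of its upper face: 54 mm above the bench when up, 44 mm when fully pressed. Axes parallel to lock. It stays level wherever it is pressed, and a fingertip may slide along it.
- catch_travel (a joint): Travel of the catch, m: 0 up, 0.010 fully pressed. Its spring pushes up with about 2.5 N at 0 and 5 N at 0.010. Its blade stands between the bolt's teeth and stops the bolt; pressed beyond 0.006 it is clear of them. Let go part-way along the travel, it snaps back between the teeth.
- bolt_travel (a joint): Travel of the bolt, m: 0 withdrawn, 0.045 fully home against its stop. Starts anywhere from 0 to 0.006 and stays where it is left. With the catch up it only plays up to about 0.009; at the home end the catch can rise only when the bolt is beyond 0.0425. Sliding takes about 2 N.
- gouge_a: Bystander: wood-handled carving gouge, 220 mm long, lying on the pine panel; blade along its +x.
- gouge_b: Bystander: wood-handled carving gouge, 240 mm long, 27 mm high, lying on the bench between the lock and the robot; origin where handle meets blade, blade along its +x.
- packing: Bystander: dark wooden packing block 22 x 70 x 18 mm, lying on the bed plate just beyond the bolt; origin under its centre.
- rosette: Bystander: round carved rosette, diameter 64 mm, 20 mm high, lying on the pine panel.
- mallet: Bystander: dark wooden carver's mallet lying on the bench beside the lock, head 105 mm long and 84 mm thick along its +x, handle 130 mm along its -x.
- jar: Bystander: closed jar, diameter 60 mm, 70 mm high.
- stone: Bystander: sharpening stone on a wooden holder, 70 x 50 x 28 mm.

How it is judged:
By the outcome, as a careful person would: the job done as asked, in the order asked, and still so for the second after the job is handed in, with the robot touching nothing.
It also fails if it takes over 32 s, if anything falls off the work surface, if the arm or the gripper's body presses on something with over 40 N, if the wrist force passes 120 N, or if a joint passes its speed limit or range.

### The arm

A 6-joint arm with a two-finger parallel gripper is mounted at the origin on the work surface. World frame = base frame: x ahead of the robot, y to its left, z up, the work surface at z = 0. Lengths are in m, angles in rad, forces in N, time in s.
With the tool pointing down it reaches from about 0.25 to 0.775 m from the base axis. Payload 4 kg.
Tool frame: the origin (TCP) lies midway between the tips of the shut fingers; the grasp point (between the pads) lies 19 mm behind it; z points along the fingers, y is the direction in which the jaws open and shut (so a half turn about z gives the same grasp; the last joint's range is limited). The gripper opens to 94 mm and grips with 3 to 60 N. Pads are 16 mm wide; open, the fingers measure 119 mm over their backs; the gripper's body (75 mm by 177 mm) begins 78 mm behind the grasp point.
Start: joints at [-1.343, 0.087, 1.371, -0, 1.684, -0.103], TCP at [0.179, -0.52, 0.206] pointing down, gripper open.
Joint ranges: [-3.1, 3.1], [-0.76, 2.03], [0.27, 2.55], [-1.08, 4.22], [0.17, 2.65], [-2.57, 2.57]. Speed limits (rad/s): [2.79, 2.79, 3.14, 3.14, 3.14, 3.14].

### API

Orientations are given as [roll, pitch, yaw] about the fixed x, y, z axes, in that order (R = Rz(yaw) Ry(pitch) Rx(roll)).
In Python, from bench import robot gives the robot as it stands.
- The arm moves only by the tool servo_tool, never from a script. Its argument "rows" is a list of rows, each a list of 2 entries, a list of its own where there are three numbers: the shift along the tool's x, y, z normalised to -1 to 1, where 1 is 0.08 m, then the turn about the tool's z normalised to -1 to 1, where 1 is pi/2 rad. A call has 1 to 12 rows; each row is the pose to reach, as a shift and turn from the pose commanded when the call began, along the tool's axes at that moment; what a row does not reach only later rows make up. A row lasts 1/12 s, in which the tool goes at most 41.7 mm and 7.16 degrees, less where a joint would pass 70% of its speed; a pose out of reach is approached as far as the arm can. A call with a number of a shift or a turn outside -1 to 1 is refused whole. A call with a gripper value outside its range is refused whole. "grip" is the closure, from -1 (fully open) to 1 (shut), set as the call begins (left out, the last holds). The fingers move at their own pace and stop on an object; the grip force is fixed at half the most. Time passes only in rows, so rows that repeat a pose let the fingers close. It gives the time, the measured TCP pose, the force and the opening at its end, in the units of the state.
- robot.get_obs(): the state, without advancing time (a new reading comes with each control period).
- robot.snapshot(name): name is "scene" or "top" or "wrist"; returns a dict with "pixels" (400x640x3 uint8, red, green, blue), "camera_matrix" (3x3 intrinsics, pixels), "D" ([k1, k2, p1, p2, k3] as OpenCV has them; the pictures are not rectified), "world_from_camera" (4x4, takes a point from camera to world coordinates). Camera axes: x right, y down, z forward; pixel columns grow to the right and rows downward; lengths in m; the calibration is good to about 2 mm. A picture is of the moment at which its call begins. There is no depth.
- robot.close_job(): hands the job in, once; it reports no verdict.
The state is a dict: "time": time; "joint_positions": joint angles; "qvel": joint speeds; "joint_torque": joint torques, N m; "tool_pos": TCP position; "ee_rot": TCP orientation; "wrist_force": force on the tool from outside, world axes, zero at the start; "wrist_torque": the same for the moment, N m; "width": finger opening in m.
Only numpy, scipy, OpenCV 4.12 (cv2) and the standard library are available. Lean on these libraries where they do the work, as an engineer would, in place of code of your own. Each camera call takes 0.05 s, during which the arm holds its last target.

## Working session

There is one attempt and no reset: what is moved stays moved. The work goes in short steps, Python scripts to look and compute and a tool call to move; the robot and the scene stay as the last step left them, time stands still between calls to the robot, and variables do not carry over. Pictures are saved under pics/ and viewed, and the job is handed in when it is done.

Besides the shell and the picture viewer there is one more tool, called after ">>>" by a JSON object that holds its "name" and its "arguments". servo_tool: Moves the arm, as the interface text tells. Its arguments: {"type":"object","properties":{"rows":{"type":"array"},"grip":{"type":"number"}},"required":["rows"]}

```bash
ls; mkdir -p pics
python3 - <<'E'
from bench import robot
import cv2,numpy as np,pickle
o=robot.get_obs();print({k:np.round(v,3) for k,v in o.items()})
for n in ["scene","top"]:
    s=robot.snapshot(n);pickle.dump(s,open(f"pics/{n}0.pkl","wb"))
    cv2.imwrite(f"pics/{n}0.png",s["pixels"][:,:,::-1]);print(n,np.round(s["camera_matrix"],1).tolist(),s["D"],np.round(s["world_from_camera"],3).tolist())
E
```

```text
pics
{'time': np.float64(0.0), 'joint_positions': array([-1.343,  0.088,  1.372, -0.   ,  1.684, -0.103]), 'qvel': array([ 0.001,  0.   ,  0.001,  0.   , -0.001, -0.001]), 'joint_torque': array([-0.0000e+00, -3.4018e+01, -3.0243e+01,  7.2000e-02,  3.3000e-02,
       -0.0000e+00]), 'tool_pos': array([ 0.179, -0.52 ,  0.204]), 'ee_rot': array([-3.139, -0.   ,  0.331]), 'wrist_force': array([-0.51 , -0.259, -0.328]), 'wrist_torque': array([-0.022, -0.046,  0.023]), 'width': np.float64(0.094)}
scene [[507.7, 0.0, 323.8], [0.0, 507.7, 196.8], [0.0, 0.0, 1.0]] [0.01295097 0.         0.         0.         0.        ] [[-0.832, 0.342, -0.437, 1.21], [0.554, 0.525, -0.646, 1.017], [0.008, -0.78, -0.626, 1.005], [0.0, 0.0, 0.0, 1.0]]
top [[397.2, 0.0, 317.2], [0.0, 397.2, 199.9], [0.0, 0.0, 1.0]] [-0.00965861  0.          0.          0.          0.        ] [[0.002, -0.99, 0.138, 0.449], [-1.0, 0.001, 0.024, 0.028], [-0.024, -0.138, -0.99, 0.947], [0.0, 0.0, 0.0, 1.0]]
```

View pics/scene0.png

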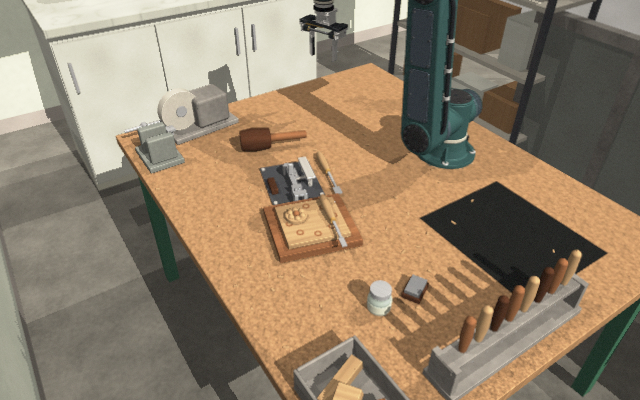

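View pics/top0.png

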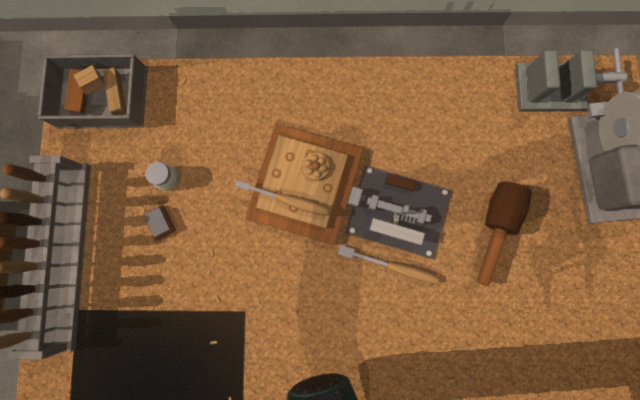

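Run:
```python
import cv2,pickle
s=pickle.load(open("pics/top0.pkl","rb"))["pixels"][:,:,::-1]
cv2.imwrite("pics/top0z.png",cv2.resize(s[160:265,335:460],None,fx=6,fy=5.7,interpolation=cv2.INTER_CUBIC))
s=pickle.load(open("pics/scene0.pkl","rb"))["pixels"][:,:,::-1]
cv2.imwrite("pics/scene0z.png",cv2.resize(s[145:225,250:355],None,fx=7,fy=7,interpolation=cv2.INTER_CUBIC))
```

```text
(no output)
```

View pics/top0z.png

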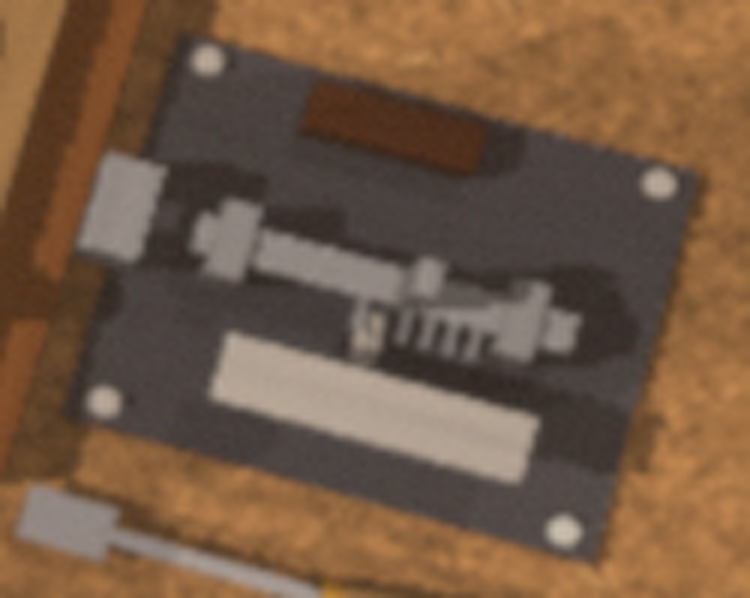

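View pics/scene0z.png

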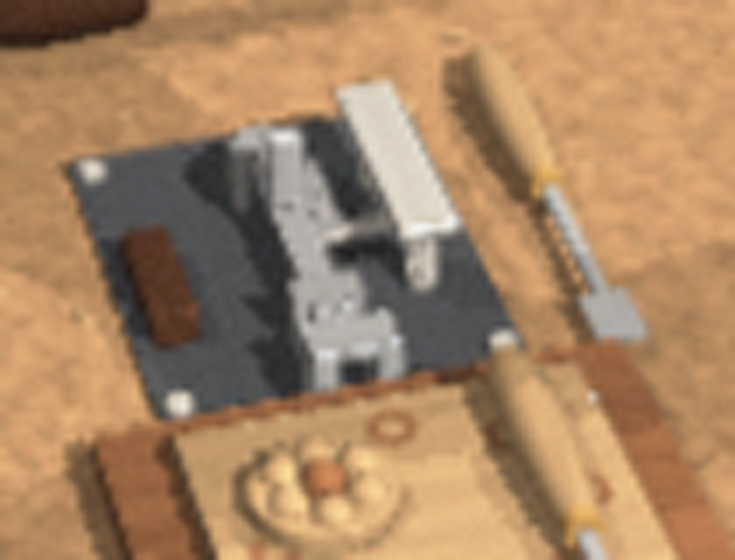

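```bash
cat > h.py <<'E'
import cv2,pickle,numpy as np
def ray(s,px,z):
    u=cv2.undistortPoints(np.array(px,float).reshape(-1,1,2),s["camera_matrix"],np.array(s["D"])).reshape(-1,2)
    T=s["world_from_camera"];d=np.c_[u,np.ones(len(u))]@T[:3,:3].T;c=T[:3,3]
    return c+d*((z-c[2])/d[:,2])[:,None]
E
python3 - <<'E'
from h import *
s=pickle.load(open("pics/top0.pkl","rb"))
im=s["pixels"];hsv=cv2.cvtColor(im,cv2.COLOR_RGB2HSV)
roi=np.zeros(im.shape[:2],np.uint8);roi[162:262,338:455]=1
m=((hsv[...,1]<70)&(hsv[...,2]>160)&(roi>0)).astype(np.uint8)
n,l,st,c=cv2.connectedComponentsWithStats(m)
for i in range(1,n):
    if st[i,4]<8: continue
    print(st[i],c[i])
    if st[i,4]>250:
        cn=cv2.findContours((l==i).astype(np.uint8),0,2)[0][0]
        r=cv2.minAreaRect(cn);b=cv2.boxPoints(r);print(r);
        w=ray(s,b,.054);print(w.round(4));print("cen",ray(s,[c[i]],.054).round(4));print([np.linalg.norm(w[k]-w[(k+1)%4]).round(4) for k in range(4)])
# lug from zoom
z=lambda x,y:(335+x/6-.42,160+y/5.7-.41)
print("lug",ray(s,[z(428,277)],.074).round(4))
scr=[z(208,61),z(659,184),z(564,531),z(104,402)]
w=ray(s,scr,.008);print("screws",w.round(4),w.mean(0).round(4))
print([np.linalg.norm(w[k]-w[(k+1)%4]).round(4) for k in range(4)])
for a,b in((0,1),(3,2)):
    d=w[a]-w[b];print("yaw",np.arctan2(-d[0],d[1]))
sc=pickle.load(open("pics/scene0.pkl","rb"))
z2=lambda x,y:(250+x/7-.43,145+y/7-.43)
p=[z2(338,90),z2(388,82),z2(458,222),z2(405,238)]
w=ray(sc,p,.054);print("catch scene",w.round(4),w.mean(0).round(4))
E
```

```text
[368 169   3   3   9] [369. 170.]
[443 191   4   3  12] [444.5 192. ]
[371 219  53  25 570] [396.85614035 231.17017544]
((396.80096435546875, 231.1767578125), (52.539371490478516, 10.835186958312988), 16.389541625976562)
[[ 0.5076 -0.0684  0.054 ]
 [ 0.531  -0.0756  0.054 ]
 [ 0.4978 -0.1873  0.054 ]
 [ 0.4747 -0.1798  0.054 ]]
cen [[ 0.5027 -0.1281  0.054 ]]
[np.float64(0.0245), np.float64(0.1165), np.float64(0.0243), np.float64(0.1161)]
[351 229   3   3   9] [352. 230.]
[427 251   4   4  14] [428.5        252.71428571]
[365 257  14   5  23] [370.95652174 259.47826087]
lug [[ 0.5521 -0.1457  0.074 ]]
screws [[ 0.6517 -0.0736  0.008 ]
 [ 0.5989 -0.2512  0.008 ]
 [ 0.4552 -0.2086  0.008 ]
 [ 0.5079 -0.0306  0.008 ]] [ 0.5534 -0.141   0.008 ]
[np.float64(0.1853), np.float64(0.1498), np.float64(0.1856), np.float64(0.1502)]
yaw -0.2891884830825155
yaw -0.28748912014819855
catch scene [[ 0.5031 -0.185   0.054 ]
 [ 0.4797 -0.1778  0.054 ]
 [ 0.5126 -0.0659  0.054 ]
 [ 0.539  -0.0688  0.054 ]] [ 0.5086 -0.1244  0.054 ]
```

>>> {"name": "servo_tool", "arguments": {"rows": [[[0.4,-0.2,0],0],[[0.8,-0.4,0],0],[[1,-0.51,0],0]], "grip": 0.15}}

```text
time: 0.35
tool_pos: [0.2426, -0.4533, 0.2049]
ee_rot: [-3.14, -0.002, 0.332]
wrist_force: [-0.6, -0.9, 0.4]
width: 0.0774
```

>>> {"name": "servo_tool", "arguments": {"rows": [[[0.4,-0.2,0],0],[[0.8,-0.4,0],0],[[1,-0.51,0],0]]}}

```text
time: 0.6
tool_pos: [0.3053, -0.3883, 0.205]
ee_rot: [-3.14, -0.001, 0.333]
wrist_force: [-0.5, 0.7, -0.5]
width: 0.0572
```

>>> {"name": "servo_tool", "arguments": {"rows": [[[0.4,-0.2,0],0],[[0.8,-0.4,0],0],[[1,-0.51,0],0]]}}

```text
time: 0.85
tool_pos: [0.3677, -0.3237, 0.205]
ee_rot: [-3.14, -0.001, 0.333]
wrist_force: [-0.0, -0.6, -0.5]
width: 0.0408
```

>>> {"name": "servo_tool", "arguments": {"rows": [[[0.4,-0.2,0],0],[[0.8,-0.4,0],0],[[1,-0.51,0],0]]}}

```text
time: 1.1
tool_pos: [0.43, -0.2591, 0.2049]
ee_rot: [-3.14, -0.001, 0.333]
wrist_force: [0.2, -0.3, 0.7]
width: 0.0398
```

>>> {"name": "servo_tool", "arguments": {"rows": [[[0.2,-0.1,0],-0.08],[[0.4,-0.2,0],-0.16],[[0.6,-0.3,0],-0.24],[[0.8,-0.4,0],-0.32],[[1,-0.5,0],-0.4],[[1,-0.51,0],-0.48],[[1,-0.51,0],-0.56],[[1,-0.51,0],-0.606],[[1,-0.51,0],-0.606]]}}

```text
time: 1.85
tool_pos: [0.4905, -0.197, 0.2048]
ee_rot: [-3.14, -0.0, 1.284]
wrist_force: [-0.3, 0.3, -0.0]
width: 0.04
```

Run:
```python
from bench import robot
from h import *
s=robot.snapshot("wrist");pickle.dump(s,open("pics/w1.pkl","wb"))
cv2.imwrite("pics/w1.png",s["pixels"][:,:,::-1]);print(s["world_from_camera"].round(3),s["camera_matrix"].round(1),s["D"])
o=robot.get_obs();print(o["tool_pos"],o["ee_rot"])
```

```text
[[ 0.959 -0.274 -0.068  0.509]
 [-0.282 -0.933 -0.224 -0.131]
 [-0.002  0.235 -0.972  0.385]
 [ 0.     0.     0.     1.   ]] [[357.1   0.  318.7]
 [  0.  357.1 203.2]
 [  0.    0.    1. ]] [-0.04719505  0.          0.          0.          0.        ]
[ 0.49048642 -0.19713626  0.20489461] [-3.14053586e+00 -1.52085007e-04  1.28109681e+00]
```

View pics/w1.png

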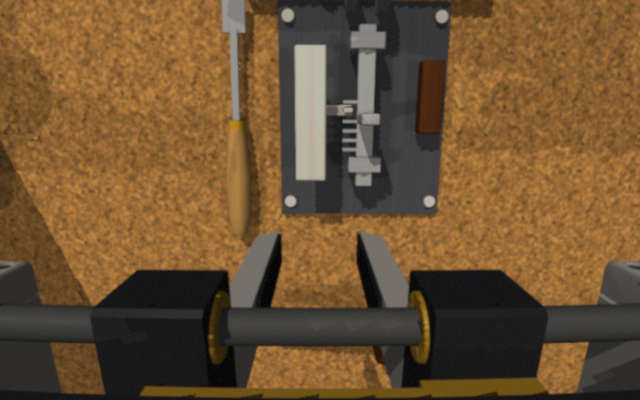

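Run:
```python
from h import *
s=pickle.load(open("pics/w1.pkl","rb"));im=s["pixels"]
cv2.imwrite("pics/w1z.png",cv2.resize(im[20:200,280:400,::-1],None,fx=3.3,fy=3.3,interpolation=cv2.INTER_CUBIC))
cv2.imwrite("pics/w1z2.png",cv2.resize(im[90:150,325:395,::-1],None,fx=9,fy=9,interpolation=cv2.INTER_CUBIC))
hsv=cv2.cvtColor(im,cv2.COLOR_RGB2HSV)
roi=np.zeros(im.shape[:2],np.uint8);roi[30:215,281:328]=1
m=((hsv[...,1]<70)&(hsv[...,2]>160)&(roi>0)).astype(np.uint8)
n,l,st,c=cv2.connectedComponentsWithStats(m)
for i in range(1,n):
    if st[i,4]>250:
        cn=cv2.findContours((l==i).astype(np.uint8),0,2)[0][0]
        r=cv2.minAreaRect(cn);b=cv2.boxPoints(r);print(r)
        w=ray(s,b,.054);print(w.round(4));print("cen",w.mean(0).round(4),[np.linalg.norm(w[k]-w[(k+1)%4]).round(4) for k in range(4)])
print("screws",ray(s,[(288,15),(442,17),(429,201),(291,201)],.008).mean(0).round(4))
```

```text
((309.5, 111.5), (133.0, 29.0), 90.0)
[[ 0.5059 -0.066   0.054 ]
 [ 0.5301 -0.0731  0.054 ]
 [ 0.4974 -0.1854  0.054 ]
 [ 0.4713 -0.1778  0.054 ]]
cen [ 0.5012 -0.1256  0.054 ] [np.float64(0.0252), np.float64(0.117), np.float64(0.0272), np.float64(0.117)]
screws [ 0.5528 -0.1392  0.008 ]
```

View pics/w1z2.png

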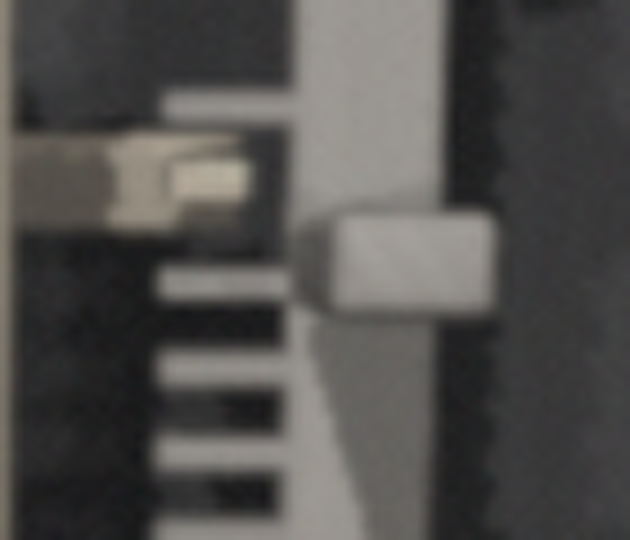

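Run:
```python
from h import *
s=pickle.load(open("pics/w1.pkl","rb"))
z=lambda x,y:(325+x/9-.44,90+y/9-.44)
w=ray(s,[z(332,212),z(495,212),z(495,312),z(332,312)],.074);L=w.mean(0)
print(w.round(4),L.round(4),np.linalg.norm(w[0]-w[1]),np.linalg.norm(w[1]-w[2]))
e=np.array([.959,-.284,0]);f=np.array([.284,.959,0])
C=np.array([.5012,-.1256,.054]);print((L-C)@e,(L-C)@f)
for L in (L,np.array([.5521,-.1457,0])):
  P=L-.026*e-.033*f;print("P",P.round(4));d=P-np.array([.4905,-.1971,0]);
  print("move x,y /.08",(d@f)/.08,(d@e)/.08)
```

```text
[[ 0.5441 -0.1377  0.074 ]
 [ 0.5588 -0.1419  0.074 ]
 [ 0.5565 -0.1509  0.074 ]
 [ 0.5417 -0.1466  0.074 ]] [ 0.5503 -0.1443  0.074 ] 0.015356503332898784 0.00923936460843745
0.05235007011385119 -0.003961548955964951
P [ 0.516  -0.1685  0.074 ]
move x,y /.08 0.4329328755504379 0.20370760142313898
P [ 0.5178 -0.17    0.    ]
move x,y /.08 0.42219848749999983 0.2308504749999998
```

>>> {"name": "servo_tool", "arguments": {"rows": [[[0.2,0.1,0.2],0],[[0.43,0.215,0.5],0],[[0.43,0.215,0.9],0],[[0.43,0.215,1],0],[[0.43,0.215,1],0]]}}

```text
time: 2.32
tool_pos: [0.5146, -0.1683, 0.1218]
ee_rot: [-3.134, -0.001, 1.281]
wrist_force: [0.0, -0.1, 0.1]
width: 0.0398
```

Run:
```python
from bench import robot
from h import *
o=robot.get_obs();print(o["tool_pos"],o["wrist_force"])
for n in ["wrist","scene"]:
    s=robot.snapshot(n);pickle.dump(s,open(f"pics/{n}2.pkl","wb"))
    p=s["pixels"][:,:,::-1]
    if n=="scene": p=cv2.resize(p[90:230,230:370],None,fx=4.2,fy=4.2,interpolation=cv2.INTER_CUBIC)
    cv2.imwrite(f"pics/{n}2.png",p)
```

```text
[ 0.51456209 -0.16830442  0.12175775] [ 0.03988126 -0.13089245  0.14973119]
```

View pics/wrist2.png

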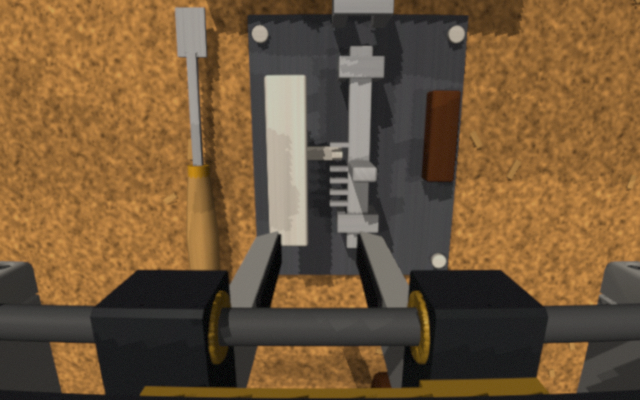

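View pics/scene2.png

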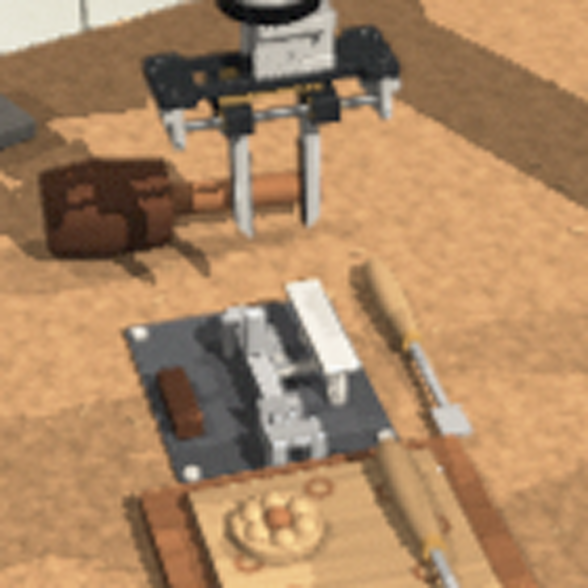

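>>> {"name": "servo_tool", "arguments": {"rows": [[[0,0.025,0.3],0],[[0,0.025,0.6],0],[[0,0.025,0.72],0],[[0,0.025,0.72],0],[[0,0.025,0.72],0]]}}

```text
time: 2.83
tool_pos: [0.5194, -0.1704, 0.0692]
ee_rot: [3.14, 0.0, 1.282]
wrist_force: [-0.8, 0.3, 0.9]
width: 0.0402
```

Run:
```python
from bench import robot
from h import *
o=robot.get_obs();print(o["tool_pos"],o["wrist_force"])
for n in ["wrist","top"]:
    s=robot.snapshot(n);pickle.dump(s,open(f"pics/{n}3.pkl","wb"))
    p=s["pixels"][:,:,::-1]
    if n=="top": p=cv2.resize(p[150:270,330:470],None,fx=5,fy=5,interpolation=cv2.INTER_CUBIC)
    cv2.imwrite(f"pics/{n}3.png",p)
```

```text
[ 0.51939369 -0.17037846  0.06922569] [-0.78474341  0.32082039  0.85871409]
```

View pics/wrist3.png

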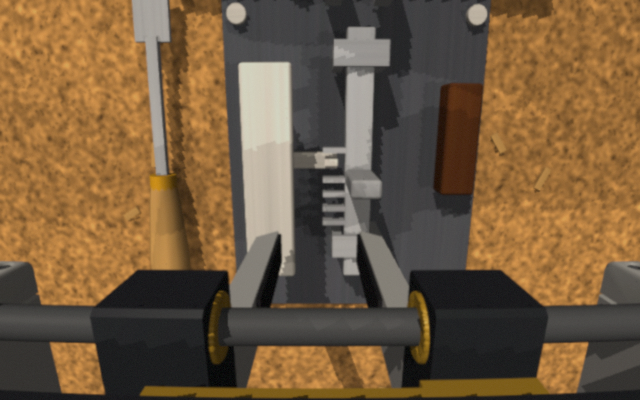

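View pics/top3.png

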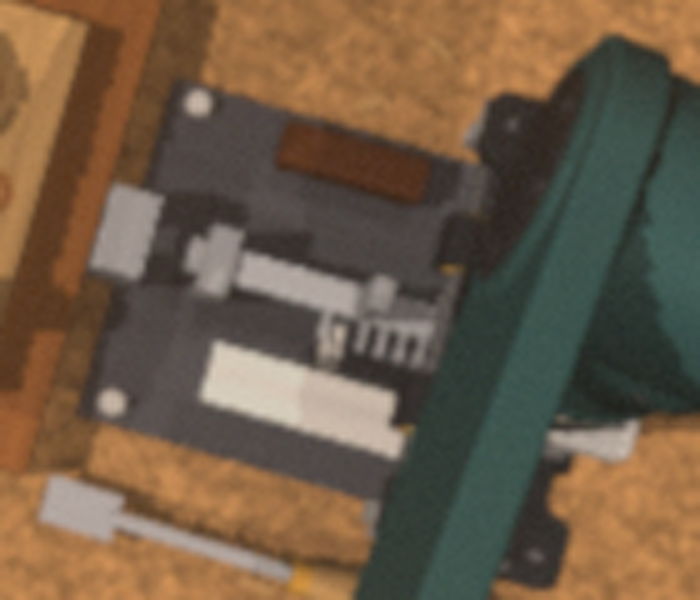

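>>> {"name": "servo_tool", "arguments": {"rows": [[[0,-0.015,0.06],0],[[0,-0.015,0.12],0],[[0,-0.015,0.17],0],[[0,-0.015,0.2],0],[[0,-0.015,0.2],0],[[0,-0.015,0.2],0]]}}

```text
time: 3.43
tool_pos: [0.5179, -0.1696, 0.0522]
ee_rot: [3.141, 0.0, 1.283]
wrist_force: [-0.2, 0.6, 2.8]
width: 0.0402
```

Run:
```python
from bench import robot
from h import *
o=robot.get_obs();print(o["tool_pos"],o["wrist_force"])
s=robot.snapshot("wrist");pickle.dump(s,open("pics/wrist4.pkl","wb"));cv2.imwrite("pics/wrist4.png",s["pixels"][:,:,::-1])
s=robot.snapshot("scene");p=cv2.resize(s["pixels"][120:220,240:360,::-1],None,fx=6,fy=6,interpolation=cv2.INTER_CUBIC);cv2.imwrite("pics/scene4.png",p)
o=robot.get_obs();print(o["tool_pos"],o["wrist_force"])
```

```text
[ 0.51791603 -0.16956088  0.05218007] [-0.22562672  0.59960863  2.82745446]
[ 0.51791327 -0.16956181  0.05229861] [ 0.01079707 -0.06013792  2.47261052]
```

View pics/wrist4.png

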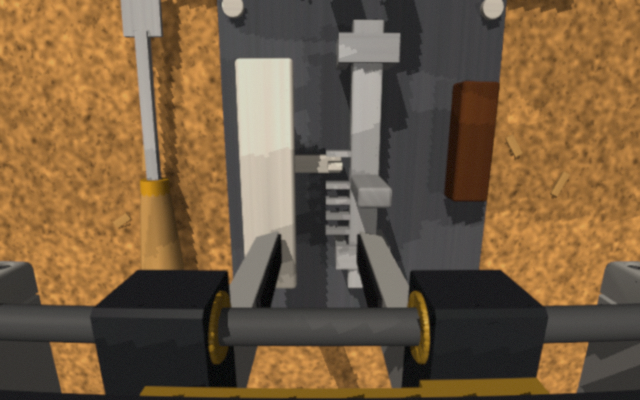

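View pics/scene4.png

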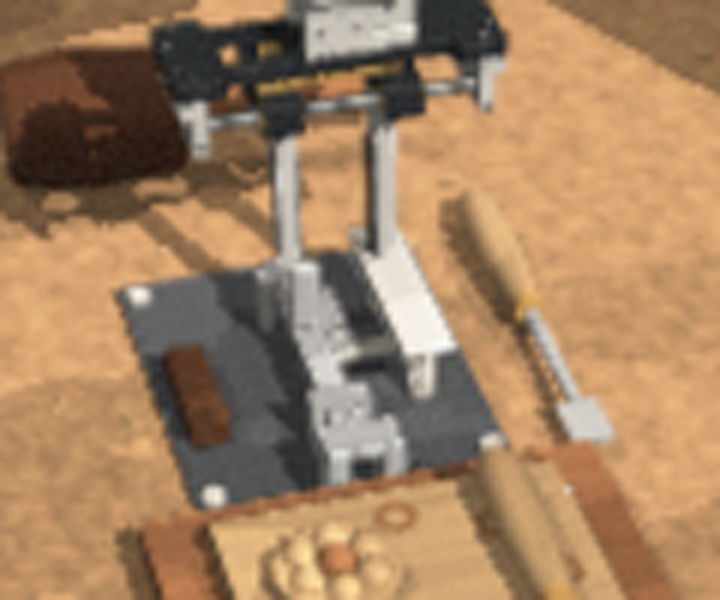

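>>> {"name": "servo_tool", "arguments": {"rows": [[[0,0,0.04],0],[[0,0,0.08],0],[[0,0,0.095],0],[[0,0,0.095],0],[[0,0,0.095],0]]}}

```text
time: 3.95
tool_pos: [0.5179, -0.1696, 0.0445]
ee_rot: [3.141, 0.0, 1.283]
wrist_force: [0.3, -0.1, 3.3]
width: 0.0397
```

Run:
```python
from bench import robot
for i in range(2):
    o=robot.get_obs();print(o["tool_pos"],o["wrist_force"]); robot.snapshot("top")
```

```text
[ 0.5179446  -0.16957546  0.04450754] [ 0.3286911  -0.1152993   3.26484502]
[ 0.5179489  -0.16958499  0.04453843] [ 0.22257984 -0.465624    4.44547862]
```

>>> {"name": "servo_tool", "arguments": {"rows": [[[0,0,0.01],0],[[0,0,0.01],0],[[0,0,0.01],0]]}}

```text
time: 4.3
tool_pos: [0.518, -0.1696, 0.0441]
ee_rot: [3.141, 0.0, 1.283]
wrist_force: [-0.2, 0.3, 6.2]
width: 0.0405
```

Run:
```python
from bench import robot
for i in range(3):
    o=robot.get_obs();print(o["tool_pos"],o["wrist_force"]); s=robot.snapshot("wrist")
import cv2;cv2.imwrite("pics/w5.png",s["pixels"][:,:,::-1])
```

```text
[ 0.51798782 -0.16960225  0.04413498] [-0.23476809  0.25606668  6.23183667]
[ 0.51797648 -0.16958271  0.04411504] [-0.42130426  0.36922926  5.96036953]
[ 0.51798832 -0.16957012  0.044133  ] [-0.03390073  0.35677648  6.56155032]
```

View pics/w5.png

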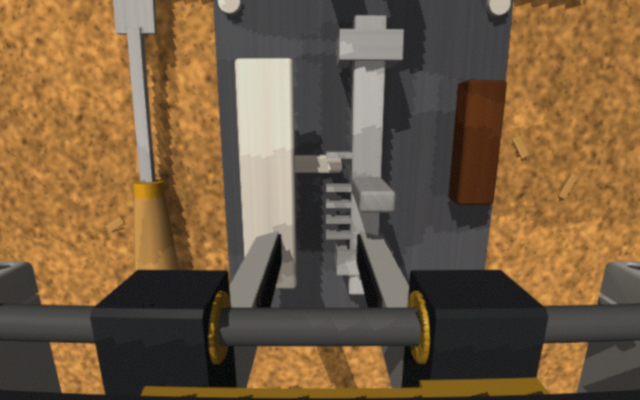

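>>> {"name": "servo_tool", "arguments": {"rows": [[[0.06,0,0],0],[[0.12,0,0],0],[[0.17,0,0],0],[[0.21,0,0],0],[[0.25,0,0],0],[[0.29,0,0],0],[[0.33,0,0],0],[[0.37,0,0],0],[[0.41,0,0],0],[[0.45,0,0],0],[[0.45,0,0],0]]}}

```text
time: 5.37
tool_pos: [0.528, -0.1374, 0.0442]
ee_rot: [3.14, 0.005, 1.283]
wrist_force: [-0.9, -5.4, 5.3]
width: 0.0399
```

Run:
```python
from bench import robot
for i in range(2):
    o=robot.get_obs();print(o["tool_pos"],o["wrist_force"]); s=robot.snapshot("wrist")
import cv2;cv2.imwrite("pics/w6.png",s["pixels"][:,:,::-1])
```

```text
[ 0.52799713 -0.13740642  0.0442373 ] [-0.85141131 -5.37479443  5.30078526]
[ 0.52799084 -0.13739707  0.04425945] [-1.48247797 -4.94301019  4.59199069]
```

View pics/w6.png

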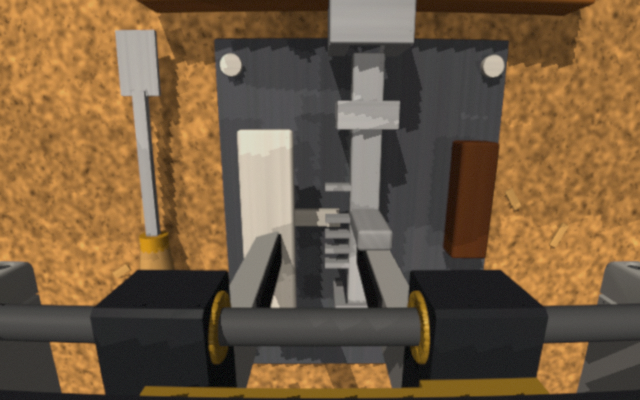

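>>> {"name": "servo_tool", "arguments": {"rows": [[[0.04,0,0],0],[[0.08,0,0],0],[[0.12,0,0],0],[[0.16,0,0],0],[[0.2,0,0],0],[[0.24,0,0],0],[[0.28,0,0],0],[[0.28,0,0],0]]}}

```text
time: 6.13
tool_pos: [0.5344, -0.1158, 0.0443]
ee_rot: [3.14, 0.005, 1.283]
wrist_force: [-1.4, -4.5, 6.4]
width: 0.0397
```

Run:
```python
from bench import robot
for i in range(2):
    o=robot.get_obs();print(o["tool_pos"],o["wrist_force"]); s=robot.snapshot("wrist")
import cv2;cv2.imwrite("pics/w7.png",s["pixels"][:,:,::-1])
```

```text
[ 0.53441308 -0.11575491  0.0442522 ] [-1.37599525 -4.54831467  6.35284602]
[ 0.53441539 -0.11575066  0.04425533] [-1.30033832 -4.38905683  6.04037263]
```

View pics/w7.png

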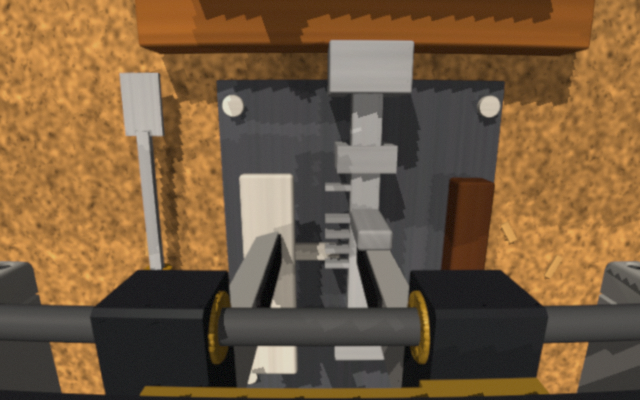

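>>> {"name": "servo_tool", "arguments": {"rows": [[[0.025,0,0],0],[[0.05,0,0],0],[[0.07,0,0],0],[[0.09,0,0],0],[[0.09,0,0],0]]}}

```text
time: 6.65
tool_pos: [0.5358, -0.1109, 0.0443]
ee_rot: [3.14, 0.009, 1.282]
wrist_force: [-2.8, -9.2, 5.3]
width: 0.0399
```

Run:
```python
from bench import robot
for i in range(2):
    o=robot.get_obs();print(o["tool_pos"],o["wrist_force"],o["time"]); s=robot.snapshot("wrist")
import cv2;cv2.imwrite("pics/w8.png",s["pixels"][:,:,::-1])
```

```text
[ 0.53580485 -0.11093998  0.04425625] [-2.82492911 -9.19392604  5.25902911] 6.65
[ 0.53581843 -0.11092982  0.04426252] [-3.3544128  -9.69775113  6.44025962] 6.7
```

>>> {"name": "servo_tool", "arguments": {"rows": [[[0.02,0,0],0],[[0.05,0,0],0],[[0.05,0,0],0],[[0.05,0,0],0]]}}

```text
time: 7.08
tool_pos: [0.5358, -0.1108, 0.0444]
ee_rot: [3.14, 0.015, 1.28]
wrist_force: [-6.9, -17.8, 6.7]
width: 0.0399
```

Run:
```python
from bench import robot
for i in range(2):
    o=robot.get_obs();print(o["tool_pos"],o["wrist_force"],o["time"]); s=robot.snapshot("wrist")
import cv2;cv2.imwrite("pics/w9.png",s["pixels"][:,:,::-1])
```

```text
[ 0.53584228 -0.11077835  0.0443537 ] [ -6.91154633 -17.80851051   6.71276046] 7.0833
[ 0.53585331 -0.11083643  0.04436868] [ -5.63134256 -17.41415163   7.61869678] 7.1333
```

View pics/w9.png

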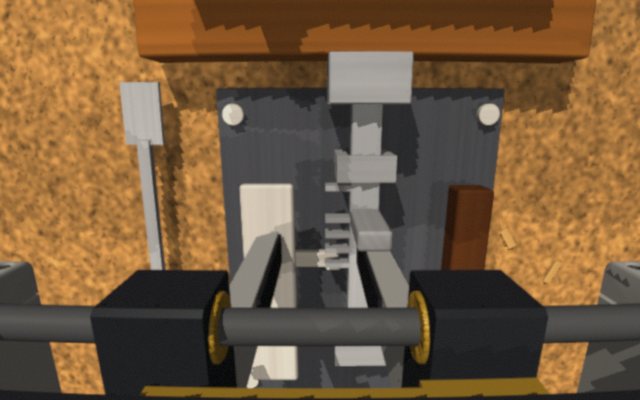

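Run:
```python
from bench import robot
from h import *
s=robot.snapshot("wrist");pickle.dump(s,open("pics/w10.pkl","wb"))
cv2.imwrite("pics/w10z.png",cv2.resize(s["pixels"][145:285,290:410,::-1],None,fx=4.2*1.2,fy=4.2,interpolation=cv2.INTER_CUBIC))
```

```text
(no output)
```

View pics/w10z.png

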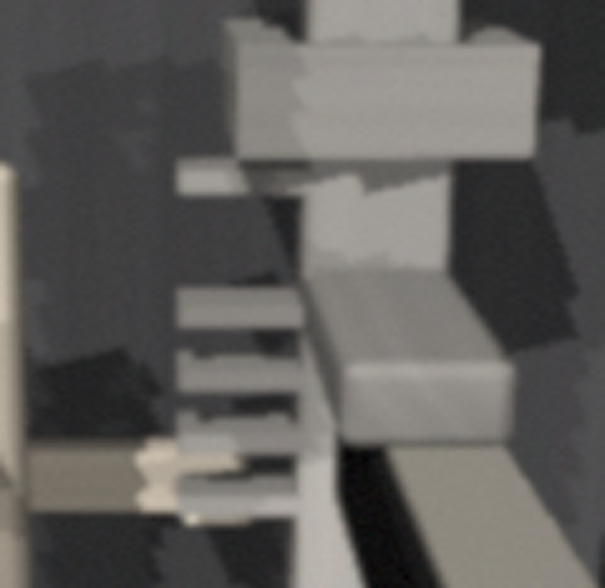

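Run:
```python
from bench import robot
from h import *
s=pickle.load(open("pics/w10.pkl","rb"))
z=lambda x,y:(290+x/5.04-.4,145+y/4.2-.38)
f=np.array([.284,.959,0])
w=ray(s,[z(345,362),z(512,362),z(510,442),z(345,442)],.074);L=w.mean(0)
print(L,np.linalg.norm(w[0]-w[1]),np.linalg.norm(w[1]-w[2]),"disp",(L-[.5503,-.1443,.074])@f)
scr=ray(s,[(233,114),(488,114)],.008);print(scr,"exp .6517 -.0736 / .5079 -.0306")
o=np.array([.5531,-.140,0])  # plate centre
k=ray(s,[(370,103)],.044); st=ray(s,[z(390,157)],.038);t1=ray(s,[z(215,178),z(240,308),z(240,372),z(240,436),z(240,495)],.034)
print("keeper front y",(k-o)@f,"staple near edge",(st-o)@f,"lug",(L-o)@f,"teeth",(t1-o)@f, "blade",(ray(s,[z(205,482)],.030)-o)@f)
w1=pickle.load(open("pics/w1.pkl","rb"));z1=lambda x,y:(325+x/9-.44,90+y/9-.44)
t=ray(w1,[z1(225,105),z1(220,283),z1(220,368),z1(220,452)],.034);print("teeth0",(t-o)@f,"lug0",([.5503,-.1443,0]-o)@f,"blade0",(ray(w1,[z1(210,180)],.038)-o)@f)
```

```text
[ 0.56295128 -0.10243946  0.074     ] 0.014643906572445723 0.008997645735878643 disp 0.04373721768592868
[[ 0.50647501 -0.02896167  0.008     ]
 [ 0.65094356 -0.07175063  0.008     ]] exp .6517 -.0736 / .5079 -.0306
keeper front y [0.09838613] staple near edge [0.0581659] lug 0.03881831768592867 teeth [0.05467552 0.03719024 0.02828807 0.01917404 0.01057352] blade [0.01076786]
teeth0 [ 0.01110116 -0.00729001 -0.01621263 -0.02512443] lug0 -0.0049189000000000056 blade0 [0.00331164]
```

>>> {"name": "servo_tool", "arguments": {"rows": [[[-0.03,0,0],0],[[-0.05,0,0],0],[[-0.05,0,-0.04],0],[[-0.05,0,-0.08],0],[[-0.05,0,-0.12],0],[[-0.05,0,-0.16],0],[[-0.05,0,-0.2],0],[[-0.05,0,-0.2],0]]}}

```text
time: 7.9
tool_pos: [0.5332, -0.11, 0.0567]
ee_rot: [-3.136, 0.008, 1.281]
wrist_force: [-2.6, -7.6, -2.7]
width: 0.0401
```

Run:
```python
from bench import robot
from h import *
for i in range(2):
    o=robot.get_obs();print(o["tool_pos"],o["wrist_force"],o["time"]); s=robot.snapshot("wrist")
cv2.imwrite("pics/w11.png",s["pixels"][:,:,::-1])
```

```text
[ 0.5332276  -0.10995571  0.05668847] [-2.57963571 -7.60260195 -2.66524089] 7.9
[ 0.5332147  -0.10997574  0.05668614] [-2.81017557 -8.95507454 -3.63756224] 7.95
```

View pics/w11.png

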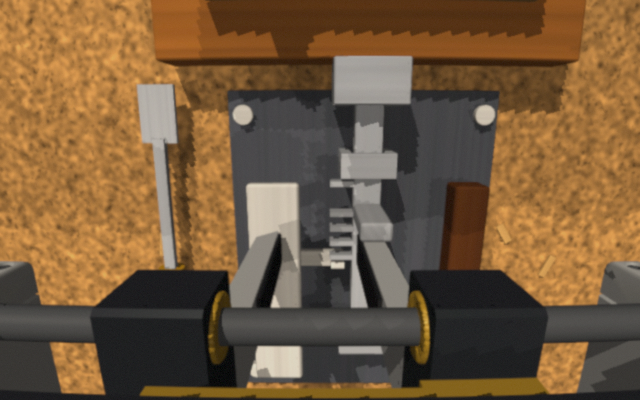

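>>> {"name": "servo_tool", "arguments": {"rows": [[[-0.05,0,-0.03],0],[[-0.12,0,-0.06],0],[[-0.2,0,-0.1],0],[[-0.3,0,-0.3],0],[[-0.4,0,-0.6],0],[[-0.5,0,-0.9],0],[[-0.6,0,-1],0],[[-0.6,0,-1],0]]}}

```text
time: 8.67
tool_pos: [0.5242, -0.1546, 0.1428]
ee_rot: [3.135, 0.001, 1.281]
wrist_force: [-0.9, 0.1, 0.0]
width: 0.0401
```

>>> {"name": "servo_tool", "arguments": {"rows": [[[-0.3,0,-0.2],0],[[-0.6,0,-0.4],0],[[-0.9,0,-0.4],0],[[-0.9,0,-0.4],0]]}}

```text
time: 9.0
tool_pos: [0.5013, -0.2248, 0.1709]
ee_rot: [-3.141, 0.002, 1.279]
wrist_force: [-0.9, -0.1, -0.5]
width: 0.0399
```

Run:
```python
from bench import robot
from h import *
o=robot.get_obs();print(o["tool_pos"],o["wrist_force"],o["time"])
s=robot.snapshot("wrist");pickle.dump(s,open("pics/w12.pkl","wb"));cv2.imwrite("pics/w12.png",s["pixels"][:,:,::-1])
cv2.imwrite("pics/w12z.png",cv2.resize(s["pixels"][20:230,270:460,::-1],None,fx=2.8,fy=2.8,interpolation=cv2.INTER_CUBIC))
s=robot.snapshot("scene");pickle.dump(s,open("pics/s12.pkl","wb"));cv2.imwrite("pics/s12z.png",cv2.resize(s["pixels"][145:225,250:355,::-1],None,fx=7,fy=7,interpolation=cv2.INTER_CUBIC))
```

```text
[ 0.50125976 -0.22479809  0.17089971] [-0.88669122 -0.07953212 -0.46068182] 9.0
```

View pics/w12.png

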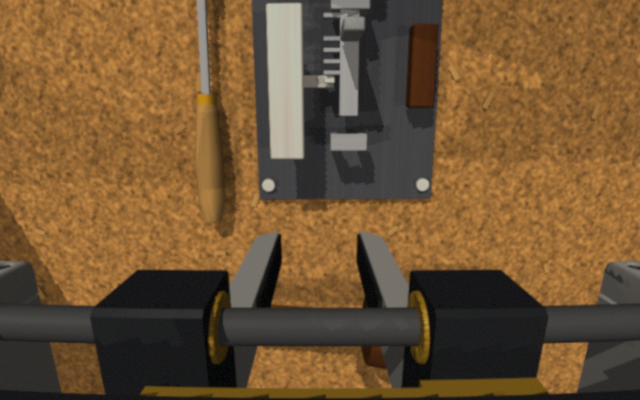

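View pics/s12z.png

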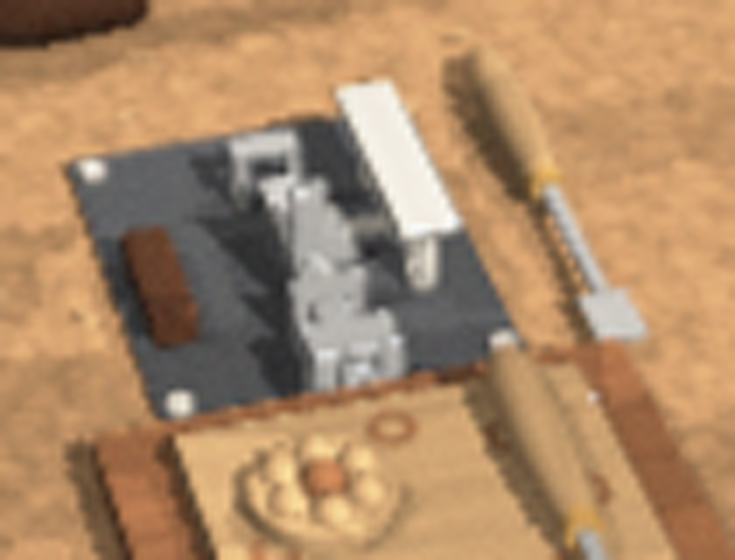

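```bash
python3 -c "
from bench import robot
print(robot.close_job())"
```

```text
the job is handed in; nothing more can be done
None
```

The bolt is home in the keeper, the catch has sprung back up and locked it, and I handed the job in at about 9 s. With the jaws set 40 mm apart, one fingertip pressed the catch to its bottom. Keeping it pressed, I pushed the lug with the other finger until the bolt hit a firm stop. I then raised the fingertips so the catch could come up while the lug was still held, and backed the arm away.

**Checks that agree:**
- **Catch pressed:** it bottomed at z 0.044 m with about 6 N, and stayed there during the whole push.
- **Bolt home:** the lug moved about 43.7 mm by the camera. Pushing harder, from about 10 to 19 N, moved it no further. The scene picture shows the bolt's end inside the keeper.
- **Catch locked:** afterwards the catch plate sits where it did at the start in the scene picture. The wrist picture shows its blade behind the bolt's fifth and last tooth.
- **Clear of the lock:** the TCP is at z 0.171 m, well back from the lock, and the force is down to its noise level. The tools and other things near the lock, in the pictures I looked at, are where they were.

**Checks that disagreed or were loose:**
- My rough scene-view corners put the catch about 6 mm from where the top view did. The wrist view agreed with the top view to about 2–3 mm, so I used those two.
- One blade position, measured while the catch was pressed, came out 7 mm off. I had assumed a height for the blade that was probably wrong, and I relied on the later pictures instead.

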